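Show a guest to the coffee

TASK

Get a guest started on a coffee: press the round button on top of the coffee machine all the way down to switch it on, let it come up again, then point straight down at the square tin, where the capsules are, holding the fingertips still a few centimetres above the middle of its lid for two seconds. Then point in the same way at the middle of the small espresso cup for two seconds, and finish there, still pointing at it. Do not touch or move any tin or cup, and do not go low over the other ones.

Things in the scene. Friction and masses are not known exactly. Their poses are not given: they have to be found in the camera images.
- machine: black coffee machine, fixed; 300 mm deep (x from -140 to +160 mm), 130 mm wide (y), 235 mm high; origin on the worktop, z up, -x is its front with the drip tray (35 mm high, x -140 to 0) under the overhanging head (x from -110 to 0); a steel lever loop lies flat on the rear of its top (x 45 to 155 mm, up to 245 mm high)
- power_top (a point): centre of the top face of the round, plain aluminium push button (32 mm across) in a low round housing (48 mm across, 12 mm high) on the machine's flat top, its face 257 mm above the worktop when up, 40 mm in front of the machine's origin; it moves with the button, is pressed straight down, and is the only button. The open space above it is free
- power (a joint): travel of that button in m: 0 up, 0.006 fully down; a spring pushes it back up, about 5 N holds it fully down
- square_tin: square white tin with a flat steel lid, 68 x 68 mm, 110 mm high: the capsule tin. Loose, upright, origin at the centre of its underside, z up.
- low_tin: round low white tin with a flat steel lid, 70 mm across, 75 mm high; to be left alone. Loose, upright, origin at the centre of its underside, z up.
- tall_tin: round tall white tin with a flat steel lid, 70 mm across, 145 mm high; to be left alone. Loose, upright, origin at the centre of its underside, z up.
- espresso_cup: small white ceramic cup, open at the top, 62 mm across the rim, 58 mm high, with a handle at its +y side. Loose, upright, origin at the centre of its underside, z up.
- tall_mug: bigger white ceramic mug, open at the top, 82 mm across the rim, 100 mm high, with a handle at its +y side; to be left alone. Loose, upright, origin at the centre of its underside, z up.
Things that resemble listed ones, but are neither listed nor needed, are in the scene too. Leave any orange look-alike of the espresso_cup alone. Leave any yellow look-alike of the square_tin alone.

How it is judged:
On the way, in this order (a step that is already met when the one before it is completed fails the run):
1. the button on the coffee machine is pressed down (at least 4.5 of its 6 mm) (value of joint power above 0.0045 m), for 0.05 s.
2. the button has come up again (value of joint power below 0.0015 m), for 0.1 s.
3. the tool points down at the square tin for 1.5 s, without touching it (horizontal distance between the grasp point and square_tin below 0.025 m and z of the grasp point in the frame of square_tin between 0.13 and 0.21 m and angle between the grasp point's own z axis and vertical above 2.6 rad), for 1.5 s.
4. the tool points down at the espresso cup for 1.5 s, without touching it (horizontal distance between the grasp point and espresso_cup below 0.025 m and z of the grasp point in the frame of espresso_cup between 0.078 and 0.158 m and angle between the grasp point's own z axis and vertical above 2.6 rad), for 1.5 s.
At the end, for the whole second after the job is handed in: Tool still pointing down (within 30 degrees) at the espresso cup, TCP within 25 mm of its middle sideways and 20 to 100 mm above its rim; button up again (within 1.5 mm); every tin and cup upright, at rest, within 12 mm of its start (all of step 4 and value of joint power below 0.0015 m and distance of each of square_tin, low_tin, tall_tin, espresso_cup, tall_mug from where it was at the start of the episode below 0.012 m and angle between each of square_tin, low_tin, tall_tin, espresso_cup, tall_mug's own z axis and vertical below 0.1 rad and linear speed of each of square_tin, low_tin, tall_tin, espresso_cup, tall_mug below 0.03 m/s); the robot touches nothing.
It fails at once if the robot touches a tin or a cup (contact force between any of the fingers, the arm and square_tin above 0.3 N or contact force between any of the fingers, the arm and low_tin above 0.3 N or contact force between any of the fingers, the arm and tall_tin above 0.3 N or contact force between any of the fingers, the arm and espresso_cup above 0.3 N or contact force between any of the fingers, the arm and tall_mug above 0.3 N).
It fails at once if a tin or a cup is shifted or lifted (distance of any of square_tin, low_tin, tall_tin, espresso_cup, tall_mug from where it was at the start of the episode above 0.012 m).
It fails at once if the tool points closely at a wrong tin or the wrong mug (tool point within 25 mm sideways and less than 60 mm above its top) ((horizontal distance between the grasp point and low_tin below 0.025 m and z of the grasp point in the frame of low_tin below 0.135 m) or (horizontal distance between the grasp point and tall_tin below 0.025 m and z of the grasp point in the frame of tall_tin below 0.205 m) or (horizontal distance between the grasp point and tall_mug below 0.025 m and z of the grasp point in the frame of tall_mug below 0.16 m)).
It also fails if it takes over 59 s, if anything falls off the work surface, if the arm or the gripper's body presses on something with over 40 N, if the wrist force passes 120 N, or if a joint passes its speed limit or range.

ROBOT

A 6-joint arm with a two-finger parallel gripper is mounted at the origin on the work surface. World frame = base frame: x ahead of the robot, y to its left, z up, the work surface at z = 0. Lengths are in m, angles in rad, forces in N, time in s.
With the tool pointing down it reaches from about 0.25 to 0.725 m from the base axis. Payload 4 kg.
Tool frame: the origin (TCP) lies between the finger pads, 19 mm behind the fingertips; this is the grasp point; z points along the fingers, y is the line along which they close (so a half turn about z gives the same grasp; the last joint's range is limited). The gripper opens to 85 mm and grips with 20 to 120 N. Pads are 22 mm wide; open, the fingers measure 114 mm over their backs; the gripper's body (76 mm by 85 mm) begins 54 mm behind the grasp point. The pads swing forward as they close: fully open they stand 13 mm farther back than shut.
Start: joints at [1.179, 0.241, 0.005, 1.335, 0, 1.571], TCP at [0.191, 0.462, 0.25] pointing down, gripper open.
Joint ranges: [-2.72, 2.72], [-1.05, 1.87], [-1.09, 1.28], [-1.99, 2.15], [-1.42, 1.44], [-3.14, 3.14]. Speed limits (rad/s): [2.79, 2.79, 3.14, 3.14, 3.14, 3.14].

INTERFACE

Orientations are given as a unit quaternion [x, y, z, w].
In Python, from workcell import bot gives the robot as it stands. The module is installed in compiled form; this text tells all that it offers.
- The arm moves only by the tool step_arm, never from a script. Its argument "rows" is a list of rows, each a list of 2 entries, a list of its own where there are three numbers: the shift along the tool's x, y, z in mm, then the turn about the tool's z in degrees. A call has 1 to 12 rows; each row is the pose to reach, as a shift and turn from the pose commanded when the call began, along the tool's axes at that moment; what a row does not reach only later rows make up. A row lasts 1/8 s, in which the tool goes at most 62.5 mm and 10.7 degrees, less where a joint would pass 70% of its speed; a pose out of reach is approached as far as the arm can. A call with a gripper value outside its range is refused whole. "claw" is the gripper's target within -1 to 1 (shut at 1, half-way at 0, fully open at -1), set as the call begins (left out, the last holds). The fingers move at their own pace and stop on an object; the grip force is fixed at half the most. Time passes only in rows, so rows that repeat a pose let the fingers close. It gives the time, the measured TCP pose, the force, the opening and the grip force at its end, in the units of the state.
- bot.get_obs(): the state, without advancing time (a new reading comes with each control period).
- bot.camera(name): name is "scene" or "top" or "wrist"; returns (picture, depth): 480x640x3 uint8, red, green, blue; 480x640 float32, m along the optical axis (not along the pixel's ray), 0 where there is no reading.
- bot.camera_params(name): a dict with "fx", "fy", "cx", "cy" (pixels), "pose" (4x4, takes a point from camera to world coordinates). Camera axes: x right, y up, looking along -z (the intrinsics and any distortion apply to the point x, -y, -z); pixel columns grow to the right and rows downward; lengths in m; the calibration is good to about 2 mm. A picture is of the moment at which its call begins: read the wrist's pose just before it. camera_params takes no time and is no camera call; for the wrist camera it gives the pose at the moment of the call.
- bot.job_done(): hands the job in; it is judged then, once.
Trained networks look in the newest picture that a camera, given by its name, has taken for a name from the list of things; names that differ only in an ending like _2 or _b are one class to them, and where a whole thing is asked for, a point or a joint stands for the part that bears it (a point fixed in the world has none). Each returns a list of dicts, best first, with "score" (0 to 1); they miss things now and then, are a little off and sometimes report something else, mostly with a low value. They report only what shows in the picture. A call takes as long as a camera call. They do not tell look-alikes from the thing itself.
- bot.trace(target, camera): "pixels" (480x640 bool, what is visible of it) and "uv" ([column, row] in pixels, amid what is visible of it).
The state is a dict: "clock": time; "joint_pos": joint angles; "joint_vel": joint speeds; "tau": joint torques, N m; "eef_pos": TCP position; "tool_rot": TCP orientation; "ft_force": force on the tool from outside, world axes, zero at the start; "ft_torque": the same for the moment, N m; "grip_width": finger opening in m; "grasp_force": force on a finger pad.
Only numpy, scipy, OpenCV 4.12 (cv2) and the standard library are available. Lean on these libraries where they do the work, as an engineer would, in place of code of your own. Each camera call takes 0.05 s, during which the arm holds its last target. There are 200 camera calls.

## Working session

There is one attempt and no reset: what is moved stays moved. The work goes in short steps, Python scripts to look and compute and a tool call to move; the robot and the scene stay as the last step left them, time stands still between calls to the robot, and variables do not carry over. Pictures are saved under pics/ and viewed, at most 10 in all, crops included, and the job is handed in when it is done.

Besides the shell and the picture viewer there is one more tool, called after "Request:" by a JSON object that holds its "op" and its "data", one argument or row to a line. step_arm: Moves the arm, as the interface text tells. Its arguments: {"type":"object","properties":{"rows":{"type":"array"},"claw":{"type":"number"}},"required":["rows"]}

```bash
mkdir -p pics; cat > h.py <<'E'
import numpy as np, cv2
from workcell import bot
def pts(cam,depth,mask):
    p=bot.camera_params(cam); r,c=np.nonzero(mask&(depth>0)); d=depth[r,c]
    X=np.stack([(c-p['cx'])/p['fx']*d,-(r-p['cy'])/p['fy']*d,-d,np.ones_like(d)])
    return (np.array(p['pose'])@X)[:3].T, np.stack([c,r],1)
E
python3 - <<'E'
from h import *
o=bot.get_obs(); print(o['clock'],o['eef_pos'],o['tool_rot'],o['grip_width'])
ims=[]
for cam in ['scene','top']:
    im,d=bot.camera(cam); cv2.imwrite(f'pics/{cam}0.png',im[:,:,::-1])
    print(cam,{k:np.round(v,3).tolist() for k,v in bot.camera_params(cam).items()})
    for t in ['machine','power_top','square_tin','low_tin','tall_tin','espresso_cup','tall_mug']:
        for r in bot.trace(t,cam):
            P,_=pts(cam,d,r['pixels'])
            if len(P): 
                zt=np.percentile(P[:,2],97); T=P[P[:,2]>zt-.012]
                print(t,round(r['score'],2),np.round(r['uv']),len(P),'zt',zt.round(3),'top mid',((T.min(0)+T.max(0))/2).round(3),'med',np.median(T,0).round(3),'rgb',im[r['pixels']].mean(0).round())
E
```

```text
0.0 [0.19069061 0.46157141 0.24911959] [ 1.94642440e-01  9.80873720e-01 -1.01074841e-03 -2.10279415e-04] 0.08531705572648057
scene {'fx': 444.017, 'fy': 444.017, 'cx': 326.948, 'cy': 236.358, 'pose': [[-0.112, -0.782, 0.612, 1.097], [0.994, -0.083, 0.076, 0.102], [-0.008, 0.617, 0.787, 0.886], [0.0, 0.0, 0.0, 1.0]]}
machine 0.62 [476. 225.] 259 zt 0.26 top mid [0.546 0.312 0.255] med [0.552 0.309 0.258] rgb [145. 140. 141.]
machine 0.56 [460. 294.] 14110 zt 0.247 top mid [0.614 0.298 0.248] med [0.637 0.299 0.237] rgb [34. 33. 34.]
power_top 0.77 [474. 224.] 217 zt 0.26 top mid [0.546 0.309 0.255] med [0.552 0.309 0.258] rgb [150. 145. 146.]
square_tin 0.97 [270. 230.] 1656 zt 0.113 top mid [ 0.452 -0.12   0.108] med [ 0.454 -0.119  0.11 ] rgb [142. 140. 139.]
square_tin 0.62 [272. 191.] 1340 zt 0.113 top mid [ 0.354 -0.138  0.108] med [ 0.327 -0.139  0.11 ] rgb [160. 137.  17.]
low_tin 0.71 [322. 250.] 1047 zt 0.078 top mid [0.486 0.016 0.073] med [0.49  0.017 0.076] rgb [139. 136. 135.]
tall_tin 0.98 [194. 223.] 1665 zt 0.147 top mid [ 0.476 -0.293  0.143] med [ 0.48  -0.292  0.145
[... 1261 characters left out ...]
all_tin 0.83 [461. 275.] 994 zt 0.15 top mid [ 0.475 -0.295  0.146] med [ 0.473 -0.293  0.145] rgb [195. 193. 185.]
tall_tin 0.47 [408. 212.] 623 zt 0.06 top mid [ 0.631 -0.194  0.057] med [ 0.641 -0.193  0.056] rgb [211. 206. 187.]
tall_tin 0.4 [329. 207.] 1089 zt 0.102 top mid [0.641 0.015 0.099] med [0.647 0.02  0.099] rgb [205. 201. 183.]
espresso_cup 0.93 [408. 210.] 585 zt 0.06 top mid [ 0.631 -0.194  0.057] med [ 0.638 -0.192  0.056] rgb [213. 209. 190.]
espresso_cup 0.87 [415. 164.] 659 zt 0.061 top mid [ 0.759 -0.208  0.057] med [ 0.763 -0.205  0.056] rgb [215. 110.  45.]
tall_mug 0.77 [327. 210.] 1087 zt 0.102 top mid [0.64  0.015 0.099] med [0.64  0.022 0.099] rgb [205. 201. 183.]
```

```bash
python3 - <<'E'
from h import *
im,d=bot.camera('top')
c=cv2.resize(im[130:370,160:480],(800,600),interpolation=cv2.INTER_CUBIC); cv2.imwrite('pics/crop1.png',c[:,:,::-1])
for cam in ['top','scene']:
    im,d=bot.camera(cam)
    for r in bot.trace('espresso_cup',cam):
        P,_=pts(cam,d,r['pixels']); T=P[(P[:,2]>.05)&(P[:,2]<.07)]
        A=np.c_[T[:,:2],np.ones(len(T))]; (x,rad)=cv2.minEnclosingCircle(T[:,:2].astype(np.float32))
        print(cam,np.round(x,3),round(rad,3),im[r['pixels']].mean(0).round(), T.min(0).round(3),T.max(0).round(3))
E
```

```text
top [ 0.638 -0.193] 0.044 [213. 209. 190.] [ 0.601 -0.233  0.05 ] [ 0.662 -0.151  0.064]
scene [ 0.764 -0.205] 0.04 [158.  82.   9.] [ 0.731 -0.244  0.05 ] [ 0.792 -0.165  0.062]
scene [ 0.638 -0.191] 0.042 [142. 137. 128.] [ 0.602 -0.23   0.05 ] [ 0.663 -0.151  0.061]Traceback (most recent call last):
  File "<stdin>", line 9, in <module>
    return umr_minimum(a, axis, None, out, keepdims, initial, where)
ValueError: zero-size array to reduction operation minimum which has no identity
```

View pics/crop1.png

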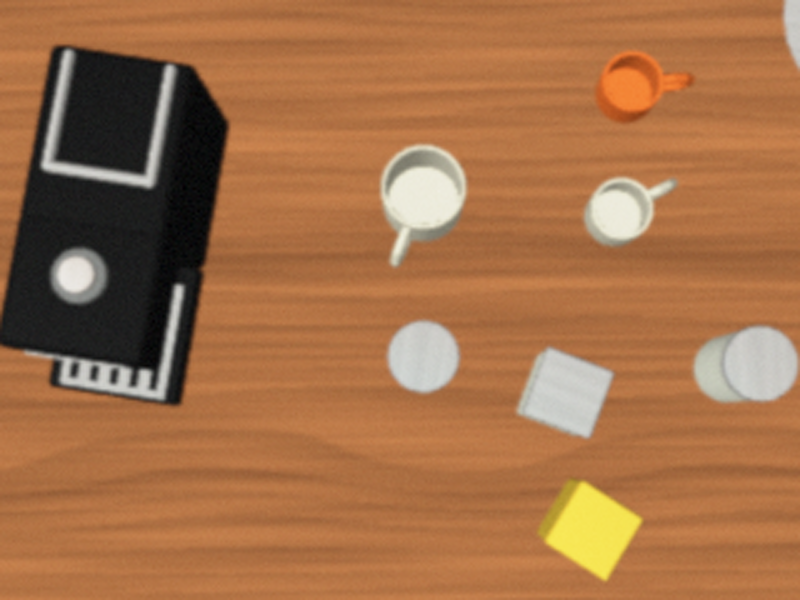

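View pics/scene0.png

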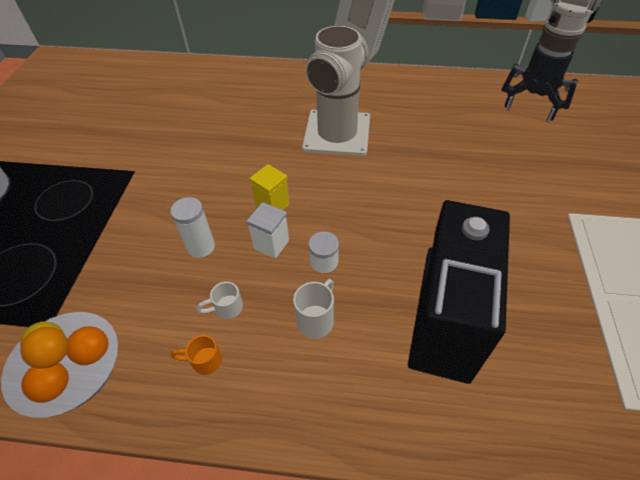

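Candidates for the square tin in the scene image: the white square one at (270,230), the yellow look-alike at (272,191), and round tins at (322,250) and (194,223). For the cup: the small white one at (226,300), the orange look-alike at (204,355), and the bigger mug at (315,309).

I choose the white square tin at (0.450,-0.121) and the small white cup. The close crop confirms both, at crop (567,392) and (620,210). The cup's rim centre, without the handle, is about (0.630,-0.182). The button is at (0.548,0.310), with its face at z 0.257.

Request:
{"op": "step_arm", "data": {
  "rows": [
    [[0,0,-50],0],
    [[0,0,-90],0],
    [[-50,0,-100],0],
    [[-100,-1,-100],0],
    [[-150,-1,-100],0],
    [[-200,-2,-100],0],
    [[-250,-3,-100],0],
    [[-300,-3,-100],0],
    [[-350,-4,-100],0],
    [[-388,-4,-100],0],
    [[-388,-4,-100],0],
    [[-388,-4,-100],0]
  ],
  "claw": 1
}}

```text
clock: 2.55
eef_pos: [0.5476, 0.3104, 0.3497]
tool_rot: [0.195, 0.981, -0.0, -0.0]
ft_force: [-0.6, -0.2, 0.3]
grip_width: -0.0001
grasp_force: 0.0
```

Request:
{"op": "step_arm", "data": {
  "rows": [
    [[0,0,30],0],
    [[0,0,55],0],
    [[0,0,64],0],
    [[0,0,64],0],
    [[0,0,64],0]
  ]
}}

```text
clock: 3.18
eef_pos: [0.5482, 0.3108, 0.2876]
tool_rot: [0.194, 0.981, 0.001, 0.001]
ft_force: [0.2, 0.3, 1.2]
grip_width: -0.0001
grasp_force: 0.0
```

```bash
python3 - <<'E'
from h import *
im,d=bot.camera('scene')
a=cv2.resize(im[150:300,400:560],(400,375),interpolation=cv2.INTER_CUBIC)
im,d=bot.camera('wrist')
b=cv2.resize(im,(400,300)); b=cv2.copyMakeBorder(b,0,75,0,0,cv2.BORDER_CONSTANT)
cv2.imwrite('pics/c2.png',np.hstack([a,b])[:,:,::-1])
E
```

```text
(no output)
```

View pics/c2.png

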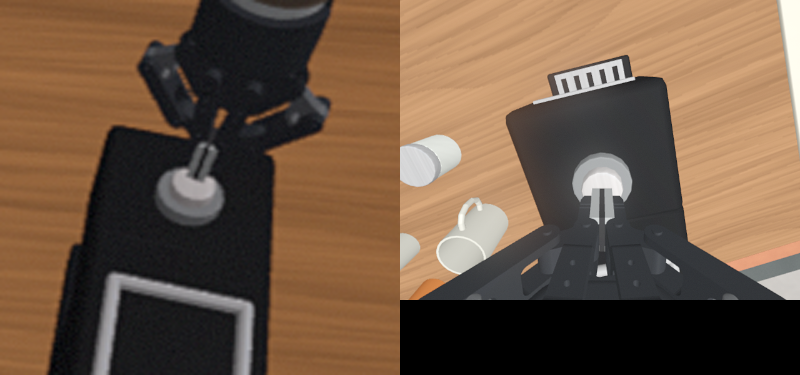

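The picture shows the closed tips centred over the button, at left (198,175) and right (603,190). Descending gently.

Request:
{"op": "step_arm", "data": {
  "rows": [
    [[0,0,4],0],
    [[0,0,8],0],
    [[0,0,10],0],
    [[0,0,12],0],
    [[0,0,12],0]
  ]
}}

```text
clock: 3.9
eef_pos: [0.5479, 0.3101, 0.2742]
tool_rot: [0.195, 0.981, -0.0, -0.0]
ft_force: [-0.8, -1.2, 2.8]
grip_width: -0.0002
grasp_force: 1.1
```

Request:
{"op": "step_arm", "data": {
  "rows": [
    [[0,0,1],0],
    [[0,0,2],0],
    [[0,0,3],0],
    [[0,0,4],0],
    [[0,0,4],0],
    [[0,0,4],0]
  ]
}}

```text
clock: 4.65
eef_pos: [0.5479, 0.3102, 0.2702]
tool_rot: [0.195, 0.981, -0.0, 0.0]
ft_force: [-2.1, -1.7, 4.1]
grip_width: -0.0001
grasp_force: 2.3
```

Request:
{"op": "step_arm", "data": {
  "rows": [
    [[0,0,1],0],
    [[0,0,1],0],
    [[0,0,2],0],
    [[0,0,2],0],
    [[0,0,2],0]
  ]
}}

```text
clock: 5.28
eef_pos: [0.5479, 0.3102, 0.2697]
tool_rot: [0.195, 0.981, 0.001, 0.001]
ft_force: [-3.5, -2.5, 10.2]
grip_width: 0.0001
grasp_force: 5.1
```

Force jumped to 10 N with no further travel, so the button is bottomed. Releasing and moving to the tin, high over the others.

Request:
{"op": "step_arm", "data": {
  "rows": [
    [[0,0,-15],0],
    [[0,0,-50],0],
    [[0,0,-80],0],
    [[0,0,-83],0],
    [[-8,-50,-83],8],
    [[-17,-100,-83],16],
    [[-25,-150,-83],24],
    [[-34,-200,-83],32],
    [[-42,-250,-83],40],
    [[-51,-300,-83],48],
    [[-59,-350,-83],54],
    [[-66,-390,-83],60]
  ]
}}

```text
clock: 6.78
eef_pos: [0.4593, -0.077, 0.3493]
tool_rot: [0.661, 0.751, -0.0, -0.001]
ft_force: [0.9, -0.4, -0.3]
grip_width: 0.0003
grasp_force: 0.0
```

```bash
python3 - <<'E'
from h import *
from scipy.spatial.transform import Rotation as R
im,d=bot.camera('scene')
for r in bot.trace('power_top','scene')[:1]:
    P,_=pts('scene',d,r['pixels']); print('button z',np.percentile(P[:,2],[50,90,97]).round(4))
im,d=bot.camera('wrist'); cv2.imwrite('pics/w3.png',im[:,:,::-1])
for t in ['square_tin','espresso_cup']:
    for r in bot.trace(t,'wrist'):
        P,_=pts('wrist',d,r['pixels']); zt=np.percentile(P[:,2],97);T=P[P[:,2]>zt-.008]
        print(t,round(r['score'],2),np.round(r['uv']),zt.round(3),((T.min(0)+T.max(0))/2).round(3),T.min(0).round(3),T.max(0).round(3),im[r['pixels']].mean(0).round())
o=bot.get_obs();p=o['eef_pos'];M=R.from_quat(o['tool_rot']).as_matrix()
print(o['clock'],p,o['joint_pos'].round(2) if hasattr(o['joint_pos'],'round') else o['joint_pos'])
print('to tin',(M.T@(np.array([.450,-.121,.165])-p)*1000).round(1))
E
```

```text
button z [0.2576 0.2592 0.26  ]
square_tin 0.96 [196. 236.] 0.11 [ 0.322 -0.139  0.107] [ 0.277 -0.184  0.102] [ 0.367 -0.093  0.112] [186. 167.  82.]
square_tin 0.83 [311. 240.] 0.11 [ 0.449 -0.116  0.107] [ 0.407 -0.159  0.102] [ 0.492 -0.074  0.112] [160. 158. 157.]
espresso_cup 0.81 [447. 292.] 0.058 [ 0.633 -0.184  0.055] [ 0.602 -0.222  0.05 ] [ 0.663 -0.145  0.059] [158. 157. 148.]
espresso_cup 0.63 [536. 314.] 0.058 [ 0.762 -0.201  0.055] [ 0.731 -0.242  0.05 ] [ 0.792 -0.159  0.06 ] [157.  92.  48.]
7.025 [ 0.46006156 -0.07505281  0.34987649] [-0.16  0.15  0.15  1.57  0.    1.28]
to tin [-44.4 -15.8 184.8]
```

Button is up, and the wrist view confirms the grey-white square tin at (311,240) and the yellow one at (196,236). Lowering over the tin and holding.

Request:
{"op": "step_arm", "data": {
  "rows": [
    [[-42,-16,40],0],
    [[-42,-16,90],0],
    [[-42,-16,140],0],
    [[-42,-16,175],0],
    [[-42,-16,184],0],
    [[-42,-16,184],0],
    [[-42,-16,184],0],
    [[-42,-16,184],0],
    [[-42,-16,184],0],
    [[-42,-16,184],0],
    [[-42,-16,184],0],
    [[-42,-16,184],0]
  ]
}}

```text
clock: 8.52
eef_pos: [0.4497, -0.1192, 0.167]
tool_rot: [0.659, 0.752, -0.0, -0.0]
ft_force: [-1.1, -0.4, 0.8]
grip_width: -0.0
grasp_force: 0.0
```

Request:
{"op": "step_arm", "data": {
  "rows": [
    [[0,0,0],0],
    [[0,0,0],0],
    [[0,0,0],0],
    [[0,0,0],0],
    [[0,0,0],0],
    [[0,0,0],0],
    [[0,0,0],0],
    [[0,0,0],0],
    [[0,0,0],0],
    [[0,0,0],0],
    [[0,0,0],0],
    [[0,0,0],0]
  ]
}}

```text
clock: 10.02
eef_pos: [0.4497, -0.1191, 0.167]
tool_rot: [0.659, 0.752, 0.0, 0.0]
ft_force: [0.5, -0.1, -0.7]
grip_width: 0.0002
grasp_force: 0.0
```

Request:
{"op": "step_arm", "data": {
  "rows": [
    [[0,0,-50],0],
    [[0,0,-100],0],
    [[-21,43,-110],0],
    [[-42,86,-110],0],
    [[-64,129,-110],0],
    [[-85,172,-110],0],
    [[-85,172,-110],0],
    [[-85,172,-60],0],
    [[-85,172,-10],0],
    [[-85,172,35],0],
    [[-85,172,50],0],
    [[-85,172,50],0]
  ]
}}

```text
clock: 11.52
eef_pos: [0.6307, -0.1805, 0.1172]
tool_rot: [0.659, 0.752, -0.0, -0.001]
ft_force: [0.5, -0.5, 1.2]
grip_width: -0.0001
grasp_force: 0.0
```

Request:
{"op": "step_arm", "data": {
  "rows": [
    [[0,0,0],0],
    [[0,0,0],0],
    [[0,0,0],0],
    [[0,0,0],0],
    [[0,0,0],0],
    [[0,0,0],0],
    [[0,0,0],0],
    [[0,0,0],0],
    [[0,0,0],0],
    [[0,0,0],0],
    [[0,0,0],0],
    [[0,0,0],0]
  ]
}}

```text
clock: 13.02
eef_pos: [0.6314, -0.1808, 0.117]
tool_rot: [0.659, 0.752, 0.0, 0.0]
ft_force: [0.5, -0.1, 0.5]
grip_width: 0.0001
grasp_force: 0.0
```

Request:
{"op": "step_arm", "data": {
  "rows": [
    [[0,0,0],0],
    [[0,0,0],0],
    [[0,0,0],0],
    [[0,0,0],0],
    [[0,0,0],0],
    [[0,0,0],0]
  ]
}}

```text
clock: 13.78
eef_pos: [0.6314, -0.1808, 0.117]
tool_rot: [0.659, 0.752, 0.0, -0.0]
ft_force: [0.1, 0.2, -0.2]
grip_width: -0.0001
grasp_force: 0.0
```

```bash
python3 - <<'E'
from h import *
im,d=bot.camera('scene'); cv2.imwrite('pics/s4.png',im[:,:,::-1])
E
```

```text
(no output)
```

View pics/s4.png

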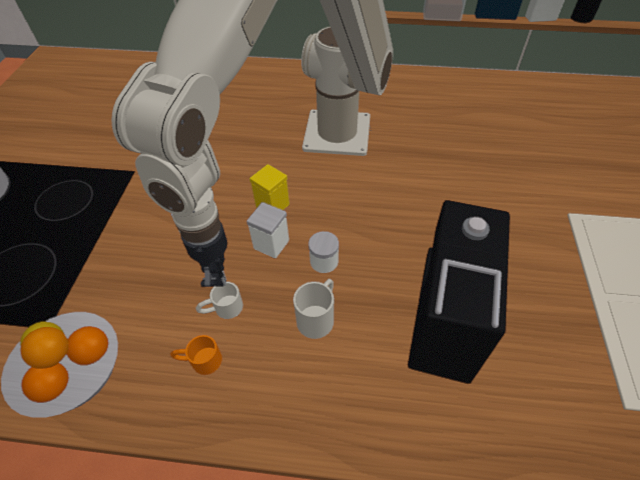

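The tips are at about (216,284), above the white cup with its rim at (226,293). That is consistent with the projected positions. All tins and cups are where they were, and the button is up.

```bash
python3 -c "
from workcell import bot
print(bot.job_done())"
```

```text
the job is handed in; nothing more can be done
None
```

I pressed the button all the way down and it came back up, then pointed at the square tin and the espresso cup for at least two seconds each. I handed the job in still pointing at the cup; nothing looked moved in the last picture, and no verdict was returned.

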